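# Crate a stack of bisque pots for the kiln

## Robot

A 7-joint arm with a two-finger parallel gripper is mounted at the origin on the work surface. World frame = base frame: x ahead of the robot, y to its left, z up, the work surface at z = 0. Lengths are in m, angles in rad, forces in N, time in s.
With the tool pointing down it reaches from about 0.4 to 0.9 m from the base axis. Payload 5.6 kg.
Tool frame: the origin (TCP) lies midway between the tips of the shut fingers; the grasp point (between the pads) lies 19 mm behind it; z points along the fingers, y is the line along which they close (so a half turn about z gives the same grasp; the last joint's range is limited). The gripper opens to 92 mm and grips with 3 to 60 N. Pads are 20 mm wide; open, the fingers measure 128 mm over their backs; the gripper's body (75 mm by 189 mm) begins 69 mm behind the grasp point.
Start: joints at [1.218, 0.468, -0.012, 1.603, 0.006, 1.071, -0.056], TCP at [0.198, -0.619, 0.215] pointing down, gripper open.
Joint ranges: [-2.53, 2.53], [-0.31, 2.02], [-1.57, 1.55], [0.28, 2.44], [-1.29, 4.43], [0.15, 1.84], [-2.92, 2.92]. Speed limits (rad/s): [2.57, 2.57, 3.14, 3.14, 3.14, 3.14, 3.14].

## Interface

Orientations are given as a 3x3 rotation matrix whose columns are the frame's x, y, z axes.
In Python, from station import env, effector, solver, viewer, workorder, search_frame, tip_of gives the robot as it stands. Calls block until the motion is done:
- env.reach(position, orientation): joint-space move of the TCP to a pose.
- env.movel(position, frame=None, rate=0.15): straight line of the TCP; frame=None keeps the orientation; rate is the mean speed in m/s.
- env.goto_joints(angles): joint-space move.
- effector.release() and effector.grasp(squeeze=None): open the fingers fully, or close them until they stop; squeeze is the grip in N (None keeps the last).
- env.pause(seconds).
- solver.inverse_kinematics(position, orientation): joint angles nearest the present ones, or None.
- env.sense(): the state.
- viewer.read_camera(name): name is "scene" or "side" or "wrist"; returns (picture, depth): 400x640x3 uint8, red, green, blue; 400x640 float32, m along the optical axis (not along the pixel's ray), 0 where there is no reading.
- viewer.camera_info(name): a dict with "intrinsics" (3x3 intrinsics, pixels), "eye" and "rotation" of the camera in the world; the wrist camera has in their place "T_tool_cam" (4x4, takes a point from camera to tool coordinates, whose origin is the TCP and whose axes are the flange's). Camera axes: x right, y up, looking along -z (the intrinsics and any distortion apply to the point x, -y, -z); pixel columns grow to the right and rows downward; lengths in m; the calibration is good to about 2 mm. The wrist camera is an equidistant fisheye: a pixel r from the principal point sees the ray r / f radians off the axis. A picture is of the moment at which its call begins: read the wrist's pose just before it. camera_info takes no time and is no camera call.
A pose or a line that the arm cannot do raises env.PlanningError and nothing moves.
- workorder.finish_job(): hands the job in; it is judged then, once.
Trained networks look in the newest picture that a camera, given by its name, has taken for a name from the list of things; names that differ only in an ending like _2 or _b are one class to them, and where a whole thing is asked for, a point or a joint stands for the part that bears it (a point fixed in the world has none). Each returns a list of dicts, best first, with "score" (0 to 1); they miss things now and then, are a little off and sometimes report something else, mostly with a low value. They report only what shows in the picture. A call takes as long as a camera call. They do not tell look-alikes from the thing itself.
- search_frame(camera, name): "at" ([x, y, z] in m, in world coordinates, good to about 4 mm: the middle of the surface that is visible of it).
- tip_of(camera, name): "at" ([x, y, z] in m, in world coordinates, good to about 4 mm: a listed point, or the origin of a listed thing).
The state is a dict: "t": time; "joint_positions": joint angles; "joint_velocities": joint speeds; "tau": joint torques, N m; "ee_pos": TCP position; "tcp_rot": TCP orientation; "wrist_force": force on the tool from outside, world axes, zero at the start; "moment": the same for the moment, N m; "gripper_width": finger opening in m; "grasp_force": force on a finger pad.
Only numpy, scipy, OpenCV 4.12 (cv2) and the standard library are available. Lean on these libraries where they do the work, as an engineer would, in place of code of your own. Each camera call takes 0.05 s, during which the arm holds its last target. There are 200 camera calls.

## Task

Get the small bisque pots ready to be carried to the kiln: take the amber glaze jar off the wooden carrier's round pad and stand it on the white tile, then nest every small collared pot, upright and fully seated one in the other, into a single stack on that pad. When all are stacked, swing the carrier's keeper bar down fully home between its two steel cheeks, and then push the lock pin from the front through cheeks and bar until its black head is up against the cheek. Let go of everything, and do not knock over or shift the brush mug, green bottle or blue glaze bowl.

Things in the scene. Friction and masses are not known exactly. Their poses are not given: they have to be found in the camera images.
- carrier: fixed wooden carrier: board 185 mm (its x) by 235 mm (y), 15 mm thick; x axis points away from its front; origin on the table below the pad's centre; board from x -115 to +70 mm. A rail along its rear (x +60 to +70 mm) reaches 45 mm above the table. Steel clevis at its front right (y -95 mm), hinge of the keeper bar at its front left (y +95 mm)
- pad (a point): centre of the pad, on the board's top (15 mm above the table), axes as the carrier's; a wooden ring 45 mm inside, 55 mm outside and 8 mm high surrounds it: the foot of the lowest pot stands inside the ring, flat on the board
- clevis_hole (a point): centre of the round 14 mm hole in the front face of the front steel cheek, 65 mm above the table, axes as the carrier's: the pin goes in along +x. Two upright cheeks, each 8 mm thick (x 0 to 8 and 20 to 28 mm from here), 30 mm wide, up to 17 mm above the hole, have the same hole; the bar's end lies between them when closed, its own 14 mm hole in line
- bar (a joint): angle of the keeper bar, rad, about its horizontal hinge (parallel to the carrier's x): 0 = level, home on its stop, holes in line; grows as its free end swings up; 1.57 = upright; more = leaning outwards, away from the stack; stop at 2.3. A stiff hinge: it stays where it is left (about 0.2 N m to move). Starts raised, at 1.6 to 2.0
- bar_hinge (a point): axis of the bar's hinge, 65 mm above the table, at the bar's mid thickness. The bar is aluminium, 10 mm thick (along the carrier's x), 18 mm deep, its holed end 190 mm from the hinge; when closed it runs from here along the carrier's -y
- bar_end (a point): point on the bar, 150 mm from the hinge, on the face that is uppermost when the bar is closed (9 mm off its centre line)
- jar: closed amber glass jar with a black cap, 38 mm across, 55 mm tall, origin at the centre of its underside, z up; 90 g. Starts standing on the carrier's pad inside the ring
- tile: fixed white square tile on the table, 90 by 90 mm, 8 mm thick; origin at the centre of its underside
- pin: loose lock pin lying on the table: black head 24 mm long (x), 20 by 20 mm across, and a steel shaft 10 mm across sticking out 48 mm from the head's front, tip tapered. Origin at the head's centre, x along the shaft to the tip; it lies level on its head, axis 10 mm above the table. The head touches the cheek when the origin is 12 mm in front of the hole's face; 60 g
- pin_tip (a point): the tip of the pin, 60 mm from the head's centre
- pot1: one of up to five identical pale bisque clay pots; 58 mm tall; body 36 mm across at the foot, 55 mm at 36 mm up, then a straight collar 68 mm across, 22 mm tall, up to the rim (mouth 60 mm). Nested, its collar rests on the rim below, so its origin is 22 mm above that pot's, with 2 mm sideways play. Origin: centre of the foot's underside, z to the mouth. Starts upright; 60 to 130 g
- pot2: one of up to five identical pale bisque clay pots; 58 mm tall; body 36 mm across at the foot, 55 mm at 36 mm up, then a straight collar 68 mm across, 22 mm tall, up to the rim (mouth 60 mm). Nested, its collar rests on the rim below, so its origin is 22 mm above that pot's, with 2 mm sideways play. Origin: centre of the foot's underside, z to the mouth. Starts upright; 60 to 130 g
- pot3: one of up to five identical pale bisque clay pots; 58 mm tall; body 36 mm across at the foot, 55 mm at 36 mm up, then a straight collar 68 mm across, 22 mm tall, up to the rim (mouth 60 mm). Nested, its collar rests on the rim below, so its origin is 22 mm above that pot's, with 2 mm sideways play. Origin: centre of the foot's underside, z to the mouth. Starts upright; 60 to 130 g
- pot4: one of up to five identical pale bisque clay pots; 58 mm tall; body 36 mm across at the foot, 55 mm at 36 mm up, then a straight collar 68 mm across, 22 mm tall, up to the rim (mouth 60 mm). Nested, its collar rests on the rim below, so its origin is 22 mm above that pot's, with 2 mm sideways play. Origin: centre of the foot's underside, z to the mouth. Starts upright; 60 to 130 g
- pot5: one of up to five identical pale bisque clay pots; 58 mm tall; body 36 mm across at the foot, 55 mm at 36 mm up, then a straight collar 68 mm across, 22 mm tall, up to the rim (mouth 60 mm). Nested, its collar rests on the rim below, so its origin is 22 mm above that pot's, with 2 mm sideways play. Origin: centre of the foot's underside, z to the mouth. Starts upright; 60 to 130 g
- brush_mug: bystander: white mug full of brushes, 72 mm across, about 170 mm tall; origin under its centre
- bottle: bystander: green bottle, 60 mm across, 190 mm tall; origin under its centre
- glaze_bowl: bystander: blue bowl, 90 mm across, 45 mm tall; origin under its centre
Things that resemble listed ones, but are neither listed nor needed, are in the scene too. What is shaped like the pot2 but yellow is not meant.

How it is judged:
By the outcome, as a careful person would: the job done as asked, in the order asked, and still so for the second after the job is handed in, with the robot touching nothing.
Of pot1, pot2, pot3, pot4, pot5 only 3 to 5 are there at a start; the rules pass over those that are not, and their reading is None.
At some moment in a run one of pin may be knocked a few centimetres aside while the robot is not near it.
It also fails if it takes over 210 s, if anything falls off the work surface, if the arm or the gripper's body presses on something with over 40 N, if the wrist force passes 120 N, or if a joint passes its speed limit or range.

## Working session

There is one attempt and no reset: what is moved stays moved. The work goes in short steps, each a Python script; the robot and the scene stay as the last script left them, time stands still between calls to the robot, and variables do not carry over. Pictures are saved under pics/ and viewed, at most 14 in all, crops included, and the job is handed in when it is done.

```bash
ls; mkdir -p pics; cat > h.py <<'E'
import numpy as np, cv2
from station import env, effector, solver, viewer, workorder, search_frame, tip_of
def snap(cam,fn=None):
    s=env.sense(); im,d=viewer.read_camera(cam)
    if fn: cv2.imwrite('pics/'+fn,im[:,:,::-1])
    return s,im,d
def cloud(cam,d):
    """world xyz per pixel for scene/side"""
    c=viewer.camera_info(cam); K=np.array(c['intrinsics'])
    v,u=np.mgrid[0:400,0:640]
    x=(u-K[0,2])/K[0,0]*d; y=(v-K[1,2])/K[1,1]*d
    P=np.stack([x,-y,-d],-1)
    return P@np.array(c['rotation']).T+np.array(c['eye'])
def down(yaw):
    # tool z down, tool y axis (closing line) at angle yaw in world
    y=np.array([np.cos(yaw),np.sin(yaw),0]); z=np.array([0,0,-1.]); return np.stack([np.cross(y,z),y,z],1)
E
python3 - <<'E'
from h import *
for c in ['scene','side','wrist']:
    s,im,d=snap(c,c+'0.png'); i=viewer.camera_info(c); print(c,{k:np.round(v,3).tolist() if not isinstance(v,(str,dict)) else v for k,v in i.items()})
    for n in ['carrier','bar','jar','tile','pin','pot1','brush_mug','bottle','glaze_bowl']:
        print(n,[(np.round(r['at'],3).tolist(),round(r['score'],2)) for r in search_frame(c,n)])
    for n in ['carrier','pad','clevis_hole','bar_hinge','bar_end','pin','pin_tip','tile','pot1','jar']:
        print('tip',n,[(np.round(r['at'],3).tolist(),round(r['score'],2)) for r in tip_of(c,n)])
print(np.round(s['tcp_rot'],3).tolist(),s['t'])
E
```

```text
pics
scene {'intrinsics': [[487.595, 0.0, 310.879], [0.0, 487.595, 196.367], [0.0, 0.0, 1.0]], 'eye': [1.313, -0.718, 1.049], 'rotation': [[0.628, -0.54, 0.56], [0.778, 0.419, -0.468], [0.018, 0.73, 0.683]]}
carrier [([0.572, 0.087, 0.013], 0.92)]
bar [([0.509, 0.178, 0.186], 0.78)]
jar [([0.614, 0.084, 0.058], 0.51), ([0.508, 0.182, 0.186], 0.2)]
tile [([0.375, 0.263, 0.012], 0.55)]
pin []
pot1 [([0.558, -0.427, 0.038], 0.85), ([0.33, -0.095, 0.042], 0.85), ([0.448, -0.215, 0.043], 0.84), ([0.48, -0.354, 0.041], 0.78), ([0.567, 0.085, 0.015], 0.34)]
brush_mug [([0.783, -0.086, 0.116], 0.71), ([0.739, -0.235, 0.074], 0.58)]
bottle [([0.786, -0.085, 0.118], 0.78), ([0.74, -0.236, 0.072], 0.62)]
glaze_bowl [([0.308, -0.381, 0.03], 0.9), ([0.558, -0.429, 0.04], 0.72), ([0.782, -0.088, 0.115], 0.62)]
tip carrier [([0.608, 0.094, 0.0], 0.94), ([0.728, -0.225, -0.0], 0.63), ([0.501, 0.2, 0.21], 0.43)]
tip pad [([0.609, 0.094, 0.012], 0.74), ([0.774, -0.073, 0.005], 0.7)]
tip clevis_hole [([0.53, -0.018, 0.061], 0.93)]
tip bar_hinge [([0.503, 0.176, 0.064], 0.81)]
tip bar_end [([0.5, 0.198,
[... 1608 characters left out ...]
[0.335, -0.094, 0.0], 0.69), ([0.489, -0.354, 0.0], 0.63)]
tip jar [([0.614, 0.097, 0.014], 0.9)]
wrist {'intrinsics': [[309.707, 0.0, 323.525], [0.0, 309.707, 197.125], [0.0, 0.0, 1.0]], 'T_tool_cam': [[0.001, 0.97, 0.243, 0.068], [1.0, -0.001, -0.001, -0.001], [-0.001, 0.243, -0.97, -0.169], [0.0, 0.0, 0.0, 1.0]]}
carrier []
bar []
jar []
tile []
pin []
pot1 [([0.331, -0.099, 0.043], 0.63)]
brush_mug []
bottle []
glaze_bowl [([0.327, -0.368, 0.019], 0.65)]
tip carrier []
tip pad []
tip clevis_hole []
tip bar_hinge []
tip bar_end []
tip pin []
tip pin_tip []
tip tile []
tip pot1 [([0.337, -0.089, -0.002], 0.75)]
tip jar []
[[0.952, 0.305, -0.0], [0.305, -0.952, -0.0], [-0.0, 0.0, -1.0]] 2.0
```

View pics/scene0.png

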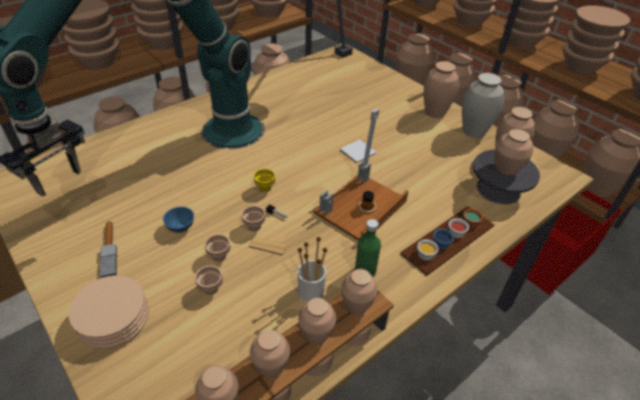

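View pics/side0.png

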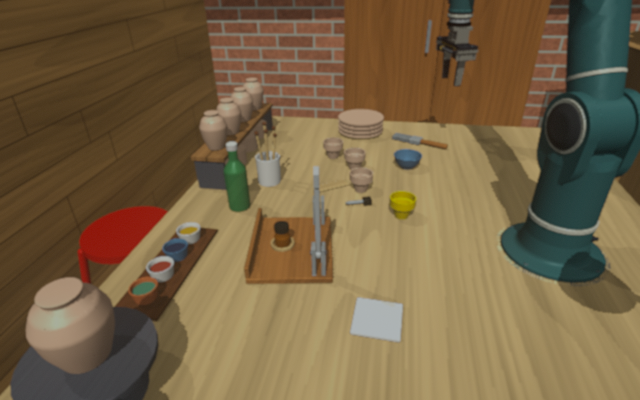

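Three bisque pots show at scene px (253,218), (218,247) and (209,280). The yellow look-alike is at (264,180), the jar sits on the pad at (368,202), and the pin is at (275,211). I'll refine these positions with wrist depth.

```bash
cat >> h.py <<'E'
def wcloud(s,d):
    c=viewer.camera_info('wrist'); K=np.array(c['intrinsics']); T=np.array(c['T_tool_cam'])
    v,u=np.mgrid[0:400,0:640]; a=(u-K[0,2])/K[0,0]; b=(v-K[1,2])/K[1,1]; th=np.hypot(a,b)+1e-9
    k=np.tan(np.minimum(th,1.4))/th*d
    P=np.stack([a*k,-b*k,-d],-1); P=P@T[:3,:3].T+T[:3,3]
    P=P@np.array(s['tcp_rot']).T+np.array(s['ee_pos']); P[d<=0]=np.nan; return P
def near(P,xy,r,z0,z1):
    Q=P.reshape(-1,3); Q=Q[~np.isnan(Q[:,0])]
    return Q[(np.hypot(*(Q[:,:2]-xy).T)<r)&(Q[:,2]>z0)&(Q[:,2]<z1)]
def circ(Q):
    return cv2.minEnclosingCircle(Q[:,:2].astype(np.float32))
def rect(Q):
    return cv2.minAreaRect((Q[:,:2]*1000).astype(np.float32))
def tips(cam,n): return [(np.round(r['at'],3).tolist(),round(r['score'],2)) for r in tip_of(cam,n)]
E
python3 - <<'E'
from h import *
for name,p in [('pots',[.49,-.32,.26]),('carr',[.56,.06,.33])]:
    env.reach(p,down(np.deg2rad(-79))); s,im,d=snap('wrist','w_%s.png'%name); P=wcloud(s,d); np.save(name+'.npy',P)
    print(np.round(s['ee_pos'],4),s['t'])
    if name=='pots':
        for c in [(.4545,-.2155),(.4905,-.354),(.5675,-.429)]:
            Q=near(P,c,.045,.052,.066); print(len(Q),circ(Q) if len(Q) else None, np.percentile(Q[:,2],[5,50,95]) if len(Q) else 0)
        print([tips('wrist',n) for n in ['pot1','pin','pin_tip']])
    else:
        for lab,c,r,z0,z1 in [('clevis',(.532,-.02),.04,.074,.095),('rail',(.67,.11),.16,.035,.053),('ring',(.607,.095),.035,.019,.028),('jar',(.607,.095),.04,.06,.08),('tile',(.378,.272),.09,.005,.012),('hinge',(.505,.174),.035,.03,.09)]:
            Q=near(P,c,r,z0,z1); print(lab,len(Q), (circ(Q),rect(Q),np.percentile(Q[:,2],[5,50,95])) if len(Q) else None)
        print([(n,tips('wrist',n)) for n in ['carrier','pad','clevis_hole','bar_hinge','bar_end','tile','jar','pin','pin_tip']])
E
```

```text
[ 0.4891 -0.3214  0.2598] 4.55
473 ((0.4559984803199768, -0.21383266150951385), 0.03451879695057869) [0.05264965 0.05583098 0.05730049]
486 ((0.4896180033683777, -0.3530910611152649), 0.034450966864824295) [0.05362827 0.05615419 0.05750578]
492 ((0.5699968338012695, -0.42634207010269165), 0.034627046436071396) [0.0531872  0.05616948 0.0576394 ]
[[([0.489, -0.352, -0.003], 0.87), ([0.451, -0.212, 0.001], 0.82), ([0.337, -0.089, -0.002], 0.77), ([0.572, -0.429, -0.001], 0.59)], [([0.428, -0.14, 0.004], 0.83)], [([0.486, -0.12, 0.01], 0.84)]]
[0.5601 0.0583 0.3297] 6.2083
clevis 290 (((0.5424859523773193, -0.013966686092317104), 0.020514508709311485), ((542.7155151367188, -13.962930679321289), (28.826831817626953, 30.718069076538086), 10.54973316192627), array([0.07545582, 0.08009688, 0.08160807]))
rail 1181 (((0.6654546856880188, 0.10877016186714172), 0.15583819150924683), ((663.2440795898438, 103.56725311279297), (282.60174560546875, 231.04946899414062), 21.935901641845703), array([0.03833101, 0.04324607, 0.04495493]))
ring 327 (((0.6090015172958374, 0.09538335353136063), 0.0278655625
[... 597 characters left out ...]
]))
hinge 465 (((0.5082671046257019, 0.17278653383255005), 0.020198388025164604), ((510.4034118652344, 172.92654418945312), (31.204994201660156, 31.13787078857422), 10.50734806060791), array([0.03838832, 0.0739692 , 0.0820209 ]))
[('carrier', [([0.605, 0.096, 0.003], 0.84), ([0.375, 0.277, 0.003], 0.4)]), ('pad', [([0.603, 0.097, 0.01], 0.67), ([0.451, -0.208, -0.002], 0.3)]), ('clevis_hole', [([0.527, -0.015, 0.068], 0.73), ([0.498, 0.195, 0.208], 0.61)]), ('bar_hinge', [([0.507, 0.174, 0.064], 0.69)]), ('bar_end', [([0.498, 0.197, 0.209], 0.8)]), ('tile', [([0.376, 0.276, 0.005], 0.64)]), ('jar', [([0.607, 0.092, 0.012], 0.65), ([0.497, 0.196, 0.208], 0.18)]), ('pin', []), ('pin_tip', [])]
```

```bash
cat >> h.py <<'E'
YAW=np.deg2rad(10.4); EX=np.array([np.cos(YAW),np.sin(YAW),0]); EY=np.array([-EX[1],EX[0],0])
RC=down(YAW-np.pi/2)   # tool x = carrier x
PAD=np.array([.6088,.0948,.015]); HOLE=np.array([.5289,-.0165,.065]); HINGE=np.array([.5100,.1729,.065])
def at(xy,z): return np.array([xy[0],xy[1],z])
def pick(xy,z,zup,R,sq):
    effector.release(); env.reach(at(xy,zup),R); env.movel(at(xy,z+.03),rate=.25); env.movel(at(xy,z),rate=.08); env.pause(.1)
    effector.grasp(sq); s=env.sense(); print('grip',s['gripper_width'],s['grasp_force'],s['ee_pos'],s['t']); env.movel(at(xy,zup),rate=.25)
def place(xy,z,zup,R):
    env.reach(at(xy,zup),R); env.movel(at(xy,z+.03),rate=.25); f0=env.sense()['wrist_force'][2]
    for dz in np.arange(.025,-.006,-.003):
        if dz<.012:
            env.movel(at(xy,z+dz),rate=.04); f=env.sense()['wrist_force'][2]-f0
            if f>4: break
        elif dz<.016: env.movel(at(xy,z+.012),rate=.08); f0=env.sense()['wrist_force'][2]
    s=env.sense(); print('placed dz',dz,'f',f,s['ee_pos'],s['gripper_width'],s['t'])
    effector.release(); env.pause(.1); env.movel(at(xy,zup),rate=.25)
E
python3 - <<'E'
from h import *
J=(.6089,.0943)
pick(J,.037,.33,RC,12)
place((.378,.2745),.008+.0225,.30,RC)
s,im,d=snap('wrist'); P=wcloud(s,d)
Q=near(P,(.378,.2745),.05,.053,.08); print(len(Q),circ(Q))
E
```

```text
grip 0.035586895260439254 12.000017948448658 [0.60891813 0.09413981 0.03702011] 9.9917
placed dz -0.0019999999999999914 f 4.260942800888913 [0.37845311 0.27481658 0.02886165] 0.036104133743297975 15.1833
526 ((0.3785022497177124, 0.2747477889060974), 0.017921222373843193)
```

```bash
python3 - <<'E'
from h import *
def chk(k):
    s,im,d=snap('wrist','st%d.png'%k); P=wcloud(s,d)
    zr=.015+.022*k+.058
    Q=near(P,PAD[:2],.05,zr-.006,zr+.015); print('stack',k,len(Q),circ(Q),np.percentile(Q[:,2],[5,50,95,99])-zr)
PS=[((.456,-.2138),down(np.deg2rad(-45))),((.4896,-.3531),RC)]
for k,(xy,R) in enumerate(PS):
    pick(xy,.035,.25,R,12)
    place(PAD[:2],.015+.022*k+.035,.30,RC)
    chk(k)
E
```

```text
grip 0.06847603929198018 12.000210746191442 [ 0.45608889 -0.21379826  0.03522974] 21.5083
placed dz -0.0019999999999999914 f 6.334261325609347 [0.60950837 0.09492113 0.04918647] 0.06875422521184392 26.4833
stack 0 449 ((0.6089605689048767, 0.09494446963071823), 0.03437374159693718) [-0.0041412  -0.00188528 -0.00058785  0.00017616]
grip 0.06609723280101304 11.986551244044676 [ 0.48970663 -0.35315817  0.03519601] 32.2417
placed dz -0.0019999999999999914 f 16.73967293420027 [0.60994785 0.09506705 0.07256578] 0.06615164467864909 37.5167
stack 1 494 ((0.6092348098754883, 0.09669403731822968), 0.03449465334415436) [-0.00457582 -0.00191385 -0.00060589 -0.00016868]
```

```bash
python3 - <<'E'
from h import *
pick((.57,-.4263),.035,.25,RC,12)
place((.609,.0962),.015+.044+.035,.30,RC)
s,im,d=snap('wrist','st2.png'); P=wcloud(s,d)
zr=.117; Q=near(P,PAD[:2],.05,zr-.006,zr+.015); print(len(Q),circ(Q),np.percentile(Q[:,2],[5,50,95,99])-zr)
print(tips('wrist','bar_end'))
snap('scene','sc1.png'); print(tips('scene','bar_end'),tips('scene','pot1'),tips('scene','pin'),tips('scene','pin_tip'))
snap('side','si1.png'); print(tips('side','bar_end'),tips('side','pot1'),tips('side','pin'),tips('side','pin_tip'))
E
```

```text
grip 0.06829952142579311 12.00010484084487 [ 0.57012749 -0.42646255  0.03529333] 43.3917
placed dz -0.0019999999999999914 f 6.413039296424501 [0.6099338  0.09650817 0.09334334] 0.06809023831067418 48.7833
550 ((0.6094838380813599, 0.09669327735900879), 0.03442523628473282) [-4.29028153e-03 -1.95050043e-03 -6.94446645e-04 -5.22790029e-05]
[]
[([0.501, 0.199, 0.207], 0.63), ([0.612, 0.096, 0.038], 0.49), ([0.505, 0.174, 0.066], 0.42)] [([0.61, 0.094, 0.057], 0.93), ([0.332, -0.097, -0.002], 0.81), ([0.608, 0.096, 0.036], 0.65), ([0.612, 0.093, 0.018], 0.44)] [([0.607, 0.092, 0.014], 0.71), ([0.436, -0.11, 0.012], 0.53)] [([0.609, 0.095, 0.036], 0.53), ([0.473, -0.072, 0.012], 0.49)]
[([0.499, 0.201, 0.211], 0.95)] [([0.338, -0.093, -0.003], 0.9), ([0.604, 0.09, 0.013], 0.81), ([0.605, 0.096, 0.06], 0.59), ([0.608, 0.096, 0.036], 0.47)] [([0.429, -0.109, 0.011], 0.7)] [([0.481, -0.072, 0.013], 0.6)]
```

View pics/sc1.png

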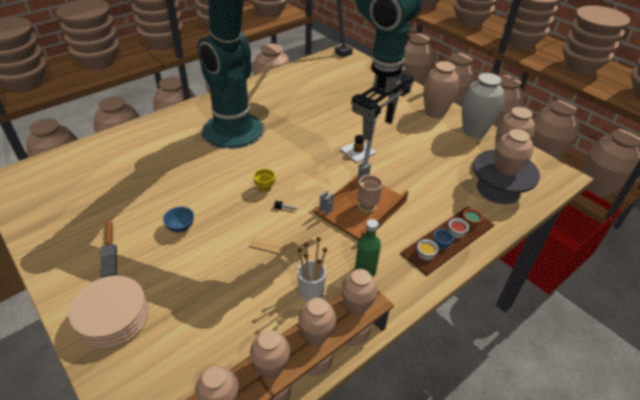

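View pics/si1.png

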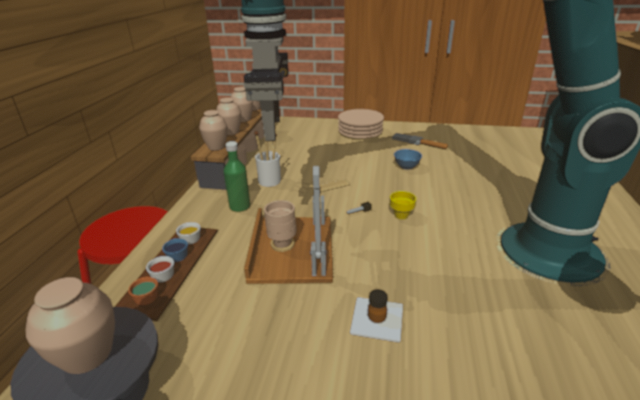

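The stack shows at scene (370,192) and the jar on the tile at (358,145). The pin has been knocked to (285,207). Next I'll swing the bar down.

```bash
python3 - <<'E'
from h import *
effector.grasp(5)
def P(th,r=.150): return HINGE+EY*(-r*np.cos(th)+.009*np.sin(th)+.018)+np.array([0,0,r*np.sin(th)+.009*np.cos(th)])
p=P(1.95); env.movel(at(PAD[:2],.36)); env.reach(at(p+EY*.02,.36),RC); env.movel(at(p+EY*.02,p[2]),rate=.25); env.pause(.1)
f0=np.array(env.sense()['wrist_force'])
for th in np.append(np.arange(1.9,.15,-.15),np.arange(.15,-.05,-.025)):
    env.movel(P(th),rate=.12); s=env.sense(); f=np.array(s['wrist_force'])-f0
    print(round(th,3),np.round(f,1),np.round(s['ee_pos'],4))
    if np.linalg.norm(f)>(10 if th>.1 else 9): break
print(s['t'])
q=s['ee_pos']; env.movel(at(q,.30),rate=.25)
env.reach(at((.50,0.0),.33),RC); effector.release()
s,im,d=snap('wrist','w_bar.png'); C=wcloud(s,d); np.save('bar.npy',C)
Q=near(C,(HINGE-EY*.11)[:2],.05,.05,.1); print('bar top z',np.percentile(Q[:,2],[5,50,95]),rect(Q))
for k in (.03,.06,.09,.12,.15):
    Q=near(C,(HINGE-EY*k)[:2],.008,.05,.15); print(k,len(Q),np.median(Q,0) if len(Q) else 0)
Q=near(C,(.5427,-.014),.04,.078,.095); print('clevis',rect(Q)); 
print(tips('wrist','pin'),tips('wrist','pin_tip'),tips('wrist','clevis_hole'))
E
```

```text
1.9 [ 0.6 -0.6  0.2] [0.497  0.2466 0.205 ]
1.75 [-0.1 -1.   0.1] [0.5005 0.2259 0.2112]
1.6 [ 0.9 -0.1 -0.2] [0.5044 0.2039 0.2146]
1.45 [0.  0.8 0.9] [0.5084 0.1817 0.2149]
1.3 [-0.  -0.9  0.3] [0.5124 0.1597 0.2119]
1.15 [-0.1  0.2  0.9] [0.5162 0.1385 0.2055]
1.0 [-0.5  0.1  0.4] [0.5198 0.1182 0.1959]
0.85 [ 0.2 -0.7  0.3] [0.5232 0.0995 0.1833]
0.7 [0.5 0.1 0.6] [0.5261 0.0829 0.168 ]
0.55 [-0.4  0.4  0.2] [0.5287 0.0693 0.1508]
0.4 [0.3 0.6 1.6] [0.5308 0.0583 0.1316]
0.25 [0.4 1.2 0.3] [0.5323 0.05   0.1108]
0.15 [1.  0.7 0.3] [0.533  0.0462 0.0964]
0.125 [ 0.1  0.  -0.3] [0.5335 0.0455 0.0929]
0.1 [-0.5  0.1 -0.3] [0.5334 0.0446 0.0888]
0.075 [-0.9 -0.3  0.5] [0.5334 0.0441 0.0849]
0.05 [0.3 0.1 1.1] [0.5335 0.0436 0.0812]
0.025 [ 0.9 -0.7  0.4] [0.5336 0.0433 0.0775]
0.0 [-0.6  0.3  3.7] [0.5343 0.0432 0.0744]
-0.025 [-8.9 -0.6 32.7] [0.5346 0.0432 0.0738]
60.7833
bar top z [0.06277612 0.0719744  0.07352276] ((528.3500366210938, 64.82283020019531), (10.921103477478027, 99.05313873291016), 9.885610580444336)
0.03 75 [0.51467141 0.14302576 0.07195664]
0.06 77 [0.52012453 0.11381953 0.07197988]
0.09 80 [0.52523487 0.08399589 0.0719467 ]
0.12 89 [0.5308329  0.05456128 0.07185148]
0.15 85 [0.53665634 0.02512339 0.07215258]
clevis ((542.5669555664062, -13.876039505004883), (28.829059600830078, 28.479171752929688), 10.950504302978516)
[([0.431, -0.106, 0.007], 0.52)] [([0.476, -0.075, 0.011], 0.92)] [([0.526, -0.016, 0.064], 0.79)]
```

View pics/w_bar.png

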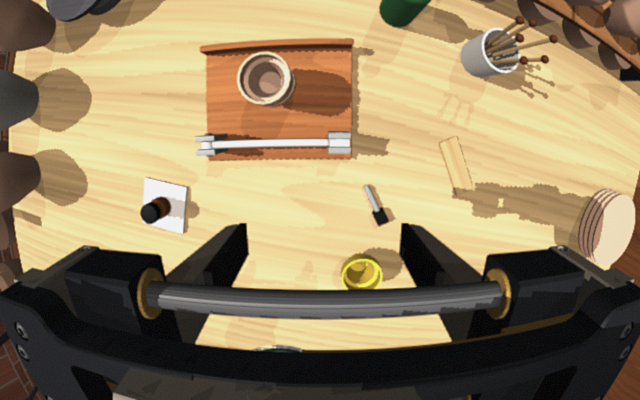

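The bar is level and home between the cheeks (px 205–350, 143), the stack is intact (265,78), and the pin lies at (375,205). I'll take a closer look and grasp it.

```bash
python3 - <<'E'
from h import *
env.reach(at((.44,-.10),.19),down(np.deg2rad(-55)));env.pause(.2)
s,im,d=snap('wrist','w_pin.png'); C=wcloud(s,d)
H=near(C,(.431,-.107),.03,.0148,.03); S=near(C,(.455,-.09),.045,.006,.03)
print(len(H),rect(H),np.percentile(H[:,2],[5,50,95])); print(len(S),rect(S))
print(tips('wrist','pin'),tips('wrist','pin_tip'),s['t'])
h=H[:,:2].mean(0); sh=S[np.hypot(*(S[:,:2]-h).T)>.02]; print(h, sh.mean(0), rect(sh))
E
```

```text
358 ((430.9983825683594, -107.8243637084961), (23.527631759643555, 20.496959686279297), 36.66340637207031) [0.01668272 0.01817739 0.01949509]
744 ((449.9922790527344, -94.16851806640625), (70.64774322509766, 20.61443519592285), 35.52887725830078)
[] [([0.478, -0.076, 0.013], 0.63), ([0.378, 0.273, 0.007], 0.52)] 64.7417
[ 0.43173117 -0.10828729] [ 0.46245623 -0.08458889  0.0118838 ] ((462.7302551269531, -84.5830078125), (38.753963470458984, 10.301639556884766), 35.169151306152344)
```

View pics/w_pin.png

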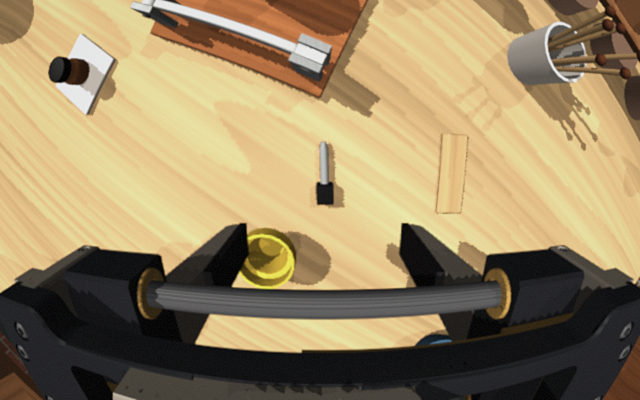

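```bash
python3 - <<'E'
from h import *
R=down(np.deg2rad(36-90)); h=np.array([.4311,-.1078])
effector.release(); env.reach(at(h,.12),R); env.movel(at(h,.03),rate=.2); env.movel(at(h,.003),rate=.05); env.pause(.3)
print(env.sense()['ee_pos']); effector.grasp(30); s=env.sense(); print('grip',s['gripper_width'],s['grasp_force'],s['ee_pos'])
env.movel(at(h,.16),rate=.2)
p=HOLE-EX*.10; env.reach(at(p,.12),RC); env.movel(at(p,.058),rate=.1); env.pause(.5)
s,im,d=snap('wrist','w_ins.png'); C=wcloud(s,d); np.save('ins.npy',C)
T=(C.reshape(-1,3)-s['ee_pos'])@np.array(s['tcp_rot'])
ok=(T[:,0]>.014)&(T[:,0]<.065)&(abs(T[:,1])<.03)&(abs(T[:,2]+.007)<.03); T=T[ok]
print(s['ee_pos'],at(p,.058),s['gripper_width'],s['t'],len(T))
for a in np.arange(.014,.064,.006):
    q=T[(T[:,0]>=a)&(T[:,0]<a+.006)]
    if len(q): print(round(a,3),len(q),np.round(np.percentile(q[:,1],[2,50,98])*1000,1),np.round(np.percentile(q[:,2],[2,50,98])*1000,1))
Q=near(C,(.5427,-.014),.04,.076,.095); print('clevis',rect(Q),circ(Q)); print(tips('wrist','pin_tip'),tips('wrist','pin'),tips('wrist','clevis_hole'))
for c in ('scene','side'): snap(c,c+'_ins.png'); print(tips(c,'pin_tip'),tips(c,'clevis_hole'))
E
```

```text
[ 0.43126975 -0.1078476   0.00320774]
grip 0.01942468775134225 29.999880194664 [ 0.43111372 -0.10782359  0.00301054]
[ 0.43059927 -0.03451413  0.05812399] [ 0.43054285 -0.03455191  0.058     ] 0.019566221145233497 71.0083 1546
0.014 188 [-5.  -0.2  4.2] [-11.1  -9.5  -6.8]
0.02 196 [-5.  -0.2  4.2] [-11.5  -9.6  -7. ]
0.026 206 [-5.6 -0.7  4.1] [-11.3  -9.6  -5.7]
0.032 218 [-5.5 -0.7  4.7] [-11.3  -9.6  -5.4]
0.038 226 [-5.5 -0.2  4.6] [-11.5  -9.6  -5.8]
0.044 230 [-5.5 -0.5  4.5] [-11.2  -9.5  -6.1]
0.05 201 [-4.9 -0.7  4. ] [-10.8  -9.   -6. ]
0.056 81 [-3.5 -0.2  2.6] [-9.7 -8.2 -5.9]
clevis ((541.8607788085938, -13.201093673706055), (28.646425247192383, 30.39423179626465), 10.462748527526855) ((0.5417211055755615, -0.013283615931868553), 0.02030937932431698)
[([0.488, -0.028, 0.068], 0.85)] [([0.424, -0.034, 0.065], 0.92)] [([0.527, -0.016, 0.068], 0.77)]
[([0.484, -0.025, 0.067], 0.37)] [([0.533, -0.017, 0.062], 0.84)]
[([0.492, -0.019, 0.072], 0.61)] [([0.526, -0.015, 0.064], 0.8), ([0.604, 0.093, 0.006], 0.37), ([0.606, 0.093, 0.012], 0.32)]
```

View pics/w_ins.png

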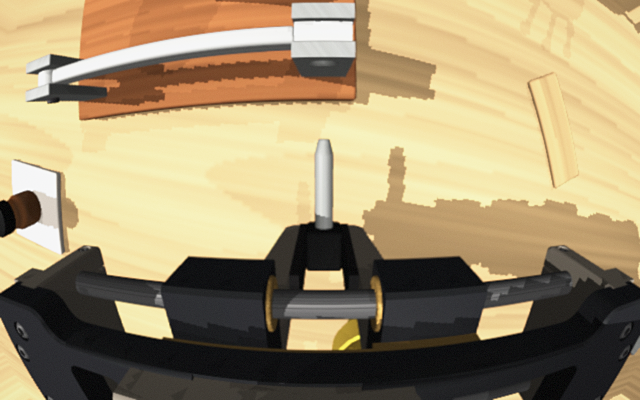

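The pin is held straight (px 323,140–228) and in line with the clevis (323,40). Inserting now.

```bash
python3 - <<'E'
from h import *
f0=np.array(env.sense()['wrist_force'])
B=at(HOLE,.058)
for x in np.append(np.arange(-.072,-.016,.004),np.arange(-.016,-.006,.001)):
    env.movel(B+EX*x,rate=.04); s=env.sense(); f=np.array(s['wrist_force'])-f0; fc=np.array([f@EX,f@EY,f[2]])
    e=np.array(s['ee_pos'])-B; print(round(x,4),np.round(fc,1),np.round([e@EX*1000,e@EY*1000,e[2]*1000],1))
    if fc[0]<-12 or np.linalg.norm(fc)>25: break
print(s['gripper_width'],s['t'])
E
```

```text
-0.072 [-0.5  0.2  0. ] [-72.3   0.   -0.1]
-0.068 [-0.8  0.3 -0.3] [-67.8  -0.    0. ]
-0.064 [-0.3  0.7  0.4] [-63.7   0.    0. ]
-0.06 [-0.8 -0.2  0.2] [-59.7   0.    0. ]
-0.056 [-0.9  0.5  0.2] [-55.7   0.   -0. ]
-0.052 [-0.9 -0.7  0.4] [-51.7   0.    0. ]
-0.048 [-1.1  1.   0.2] [-47.7   0.    0. ]
-0.044 [-0.4  0.9  0.8] [-43.7   0.    0. ]
-0.04 [-0.7  1.  -0.1] [-39.7   0.    0. ]
-0.036 [-1.3  1.5  0.9] [-35.7   0.    0. ]
-0.032 [ 0.3  1.4 -1.3] [-31.7   0.    0. ]
-0.028 [-1.2  0.2  0.9] [-27.7   0.    0. ]
-0.024 [-0.2  1.3  0.4] [-23.7   0.    0. ]
-0.02 [-0.9  0.9  0.5] [-19.7   0.   -0. ]
-0.016 [-1.1  1.1  0.4] [-15.7   0.    0. ]
-0.015 [-1.1  0.8 -0.2] [-15.  -0.   0.]
-0.014 [-0.8  0.7  1.2] [-14.   0.   0.]
-0.013 [-0.6  1.2  0.5] [-12.9   0.    0. ]
-0.012 [-0.6  1.1 -0.1] [-11.9   0.    0. ]
-0.011 [-1.5  0.9  1.2] [-11.5   0.   -0.1]
-0.01 [-5.4  1.2  2.8] [-11.5  -0.   -0.3]
-0.009 [-7.5  0.4  4.1] [-11.5   0.   -0.5]
-0.008 [-10.1   0.    6.9] [-11.5   0.   -0.6]
-0.007 [-11.6   0.2   8.6] [-11.5   0.   -0.8]
0.019826038321031327 78.1083
```

```bash
python3 - <<'E'
from h import *
B=at(HOLE,.058)
env.movel(B+EX*-.0113,rate=.04); effector.release(); env.pause(.2); env.movel(B+EX*-.0113+[0,0,.09],rate=.2)
env.movel(at(B-EX*.09,.17),rate=.25); env.pause(.2)
s,im,d=snap('wrist','w_fin.png'); C=wcloud(s,d)
Q=near(C,(HOLE-EX*.012)[:2],.03,.06,.09)-HOLE; Q=Q[(Q@EX<-.0005)]
print(len(Q),np.percentile(Q@EX,[1,5,50,95,99])*1000,np.percentile(Q@EY,[2,98])*1000,np.percentile(Q[:,2],[5,50,95]))
env.reach([.40,-.15,.30],RC); env.pause(.3)
s,im,d=snap('scene','sc_fin.png')
for n in ['brush_mug','bottle','glaze_bowl','jar']: print(n,[(np.round(r['at'],3).tolist(),round(r['score'],2)) for r in search_frame('scene',n)])
print(tips('scene','pin'),tips('scene','pot1'),s['t'])
i=cv2.imread('pics/sc_fin.png')[100:300,140:460]; j=cv2.imread('pics/w_fin.png')[0:240,160:480]
i=cv2.resize(i,(400,250)); j=cv2.resize(j,(400,300)); cv2.imwrite('pics/fin.png',np.hstack([cv2.copyMakeBorder(i,0,50,0,0,0),j]))
E
```

```text
700 [-27.29756672 -26.39121288 -14.21968952  -2.4451505   -0.5530597 ] [-9.26012889 10.53499229] [0.00038474 0.00382398 0.00594985]
brush_mug []
bottle [([0.783, -0.085, 0.119], 0.9), ([0.386, 0.264, 0.041], 0.64)]
glaze_bowl [([0.307, -0.381, 0.029], 0.75)]
jar [([0.383, 0.266, 0.042], 0.55)]
[([0.517, -0.022, 0.063], 0.58), ([0.505, 0.172, 0.064], 0.29)] [([0.611, 0.094, 0.058], 0.98), ([0.609, 0.095, 0.04], 0.59), ([0.335, -0.094, -0.0], 0.59)] 82.075
```

View pics/fin.png

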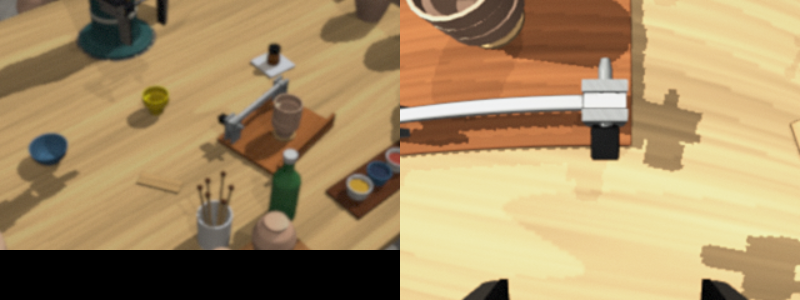

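The pin is through both cheeks, with the head at the front (px 605,140 in the right panel). The rear of the head measures about 2 mm far out, so I'll give it a gentle push with closed fingers.

```bash
python3 - <<'E'
from h import *
B=at(HOLE,.052)
effector.grasp(10); env.reach(at(B-EX*.07,.15),RC); env.movel(B-EX*.07,rate=.2); env.movel(B-EX*.042,rate=.1); env.pause(.2)
f0=np.array(env.sense()['wrist_force'])
for x in np.arange(-.040,-.026,.001):
    env.movel(B+EX*x,rate=.04); s=env.sense(); f=(np.array(s['wrist_force'])-f0)@EX
    e=(np.array(s['ee_pos'])-B)@EX; print(round(x,3),round(f,1),round(e*1000,1))
    if f<-9: break
env.movel(B-EX*.07,rate=.1); env.movel(at(B-EX*.07,.2),rate=.25); env.pause(.3)
s,im,d=snap('wrist','w_fin2.png'); C=wcloud(s,d)
A=near(C,(HOLE-EX*.012)[:2],.03,.06,.09)-HOLE; Q=A[abs(A@EY)<.009]
print(np.percentile(Q@EX,[1,5])*1000)
K=near(C,(.5427,-.014),.035,.078,.095)-HOLE; print('cheek top x',np.percentile(K@EX,[1,5,95,99])*1000)
Q=near(C,PAD[:2],.05,.111,.13); print(circ(Q),np.percentile(Q[:,2],[5,95]))
cv2.imwrite('pics/fin2.png',cv2.resize(im[0:220,200:460,::-1],None,fx=2.5,fy=2.5))
E
```

```text
-0.04 0.6 -40.0
-0.039 1.0 -39.0
-0.038 0.3 -38.0
-0.037 -0.3 -37.2
-0.036 -3.4 -37.0
-0.035 -5.6 -36.9
-0.034 -8.1 -36.8
-0.033 -8.9 -36.8
-0.032 -12.6 -36.8
[-25.73055482 -23.75120975]
cheek top x [ 0.40273036  1.3201512  26.61583249 27.4449099 ]
((0.6085594296455383, 0.09631149470806122), 0.03435118868947029) [0.11167836 0.11651101]
```

View pics/fin2.png

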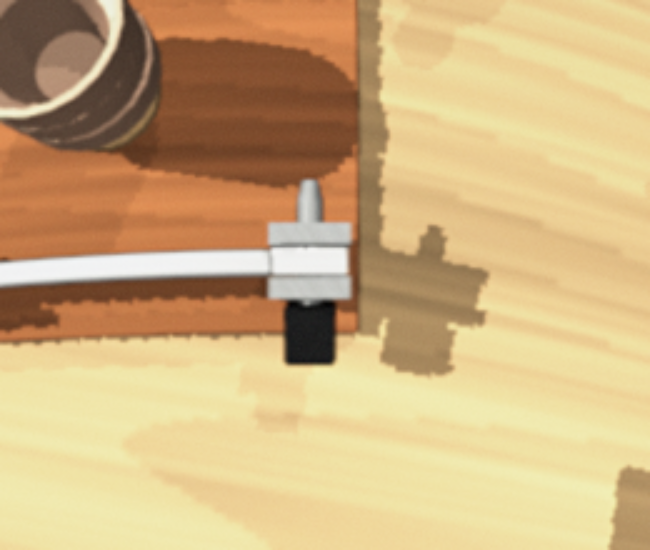

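A sliver of shaft shows at (308,300). The pin may just be drooping in its oversize holes, so I'll check its tilt and tip protrusion from depth.

```bash
python3 - <<'E'
from h import *
env.movel(at(HOLE-EX*.04,.2),rate=.25); env.pause(.2)
s,im,d=snap('wrist','w_t.png'); C=wcloud(s,d)
A=near(C,HOLE[:2],.07,.03,.1)-HOLE; X=A@EX*1000;Y=A@EY*1000;Z=A[:,2]*1000
m=(abs(Y)<8)&(X<-1)&(X>-30)&(Z>-8)
for a in range(-30,0,3):
    q=m&(X>=a)&(X<a+3)
    if q.sum(): print(a,q.sum(),np.round(np.percentile(Z[q],[10,50,90]),1))
q=m&(X>-23)&(X<-5)&(Z>3); print('fit',np.polyfit(X[q],Z[q],1))
q=(abs(Y)<4)&(X>28.5)&(abs(Z)<9); print('tip',q.sum(),np.percentile(X[q],[50,98,99.5]),np.polyfit(X[q],Z[q],1))
for a in range(27,52,3):
    w=q&(X>=a)&(X<a+3)
    if w.sum(): print(a,w.sum(),np.round(np.percentile(Z[w],[50,95]),1))
q=(abs(Y)<13)&(abs(Z-16)<2.5); print('cheeks',np.percentile(X[q],[1,99])); print(s['t'])
cv2.imwrite('pics/t.png',cv2.resize(im[40:200,240:400,::-1],None,fx=3.5,fy=3.5))
E
```

```text
-27 48 [1.2 2.1 3.1]
-24 48 [1.8 3.  3.6]
-21 49 [2. 3. 4.]
-18 49 [2.8 3.6 4.7]
-15 50 [3.4 4.3 5.3]
-12 51 [3.6 4.9 5.8]
-9 51 [4.1 4.8 5.9]
-6 51 [3.7 5.  5.8]
-3 33 [-0.7  2.9  4.3]
fit [0.12234508 5.98770809]
tip 154 [37.10943939 45.88532341 45.90931408] [0.00755889 5.32789604]
27 9 [5.3 5.7]
30 27 [5.1 6.6]
33 27 [6.4 6.9]
36 32 [6.2 7.2]
39 28 [5.5 8.4]
42 25 [6.  6.9]
45 6 [3.8 5.2]
cheeks [ 0.37379299 26.60319245]
90.2083
```

View pics/t.png

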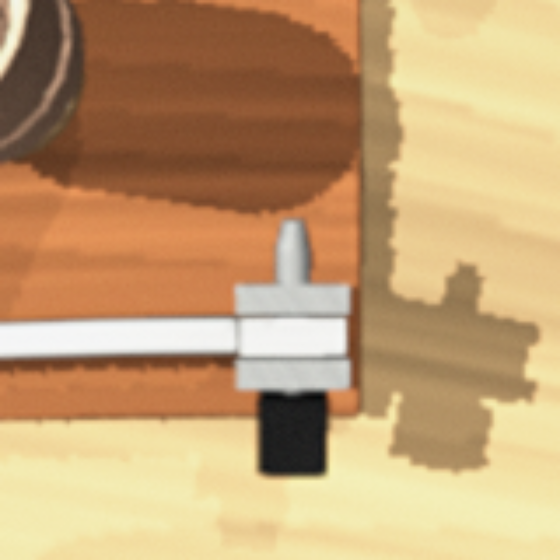

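The pin droops about 7° in its oversize holes. Its head edge is hard against the cheek (12 N with no further travel) and the tip is about 47 mm past the front face, which fits a seated pin. Everything is released and clear, so I'm handing in.

```bash
python3 - <<'E'
from h import *
env.movel(at(HOLE-EX*.12,.3),rate=.25); env.pause(.3)
print(workorder.finish_job())
E
```

```text
the job is handed in; nothing more can be done
None
```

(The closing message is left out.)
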